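Clear spent specimen pots through the waste unit's shuttle

TASK

Get rid of all the red-capped spent pots: drop them one to a pocket into the blue shuttle of the waste unit, filling all three pockets before the first push, push the orange paddle fully home so that they fall into the waste bay, let the shuttle spring back, and go on until every red-capped pot is in the bay. Then, and only then, press the green button on the hood fully down to seal the bay. Leave the grey-capped fresh pots and the jar and the beaker standing where they are.

Things in the scene. Friction and masses are not known exactly. Their poses are not given: they have to be found in the camera images.
- unit: Waste unit fixed to the bench, 240 x 210 x 154 mm (x, y, z). Origin under it on the bench; x points in along the shuttle's stroke, z up. Front: open aluminium deck 96 mm high, x from -130 to -22 mm, with guide rails to 114 mm at its sides. Rear, x from -22 to +110 mm: a white hood, top at 150 mm, over deck and bay.
- bay (a point): Centre of the waste bay's floor, 8 mm above the bench, under the hood. The bay spans x from -64 to +52 mm and y +-97 mm about it and 82 mm up to the deck; far wall a clear window. Its only way in is a slot in the deck, under the hood, from x -64 to +17 mm.
- shuttle (a joint): Blue sprung shuttle on the deck: 0 = rest (out, towards the robot), 0.075 m = pushed fully in along the unit's x; 2.5 N at rest to 8.5 N fully in; springs back by itself. It has three bottomless pockets in a row along y. At rest they lie over closed deck before the hood; fully in, over the slot, so that their contents fall. 13 mm is free between its top and the hood.
- paddle (a point): Middle of the robot-side face of the orange upright push paddle at the rear of the shuttle, 140 mm above the bench, moving with the shuttle. The paddle is 10 mm thick (x), 64 mm wide (y), and reaches from 97 to 157 mm above the bench; it is 49 mm clear of the pockets' frame.
- seal (a joint): Green sprung push button (34 mm across) on top of the hood, pressed straight down: 0 = up, 0.008 m = fully down, about 8 N.
- seal_top (a point): Centre of the top face of the green button; moves with it.
- pocket0 (a point): Centre of pocket 0 of the shuttle (0 at the unit's -y end, 2 at the +y end), 42 (x) x 40 (y) mm inside and 32 mm deep, 50 mm from the next; at the height of the middle of a pot standing in it: 14 mm above the deck, 18 mm below the shuttle's top (128 mm above the bench). Moves with the shuttle; axes as the unit's.
- pocket1 (a point): Centre of pocket 1 of the shuttle (0 at the unit's -y end, 2 at the +y end), 42 (x) x 40 (y) mm inside and 32 mm deep, 50 mm from the next; at the height of the middle of a pot standing in it: 14 mm above the deck, 18 mm below the shuttle's top (128 mm above the bench). Moves with the shuttle; axes as the unit's.
- pocket2 (a point): Centre of pocket 2 of the shuttle (0 at the unit's -y end, 2 at the +y end), 42 (x) x 40 (y) mm inside and 32 mm deep, 50 mm from the next; at the height of the middle of a pot standing in it: 14 mm above the deck, 18 mm below the shuttle's top (128 mm above the bench). Moves with the shuttle; axes as the unit's.
- red1: Spent pot, a loose square plastic pot: white body 26 x 26 mm, 20 mm tall, with a round red cap (24 mm across, 8 mm tall) on top, 28 mm tall in all, 30 g. Origin in the middle of the pot (14 mm above the bench when it stands); z points to the cap, x and y square to the body's faces. From 5 to 7 of the seven are present in a run.
- red2: Spent pot, a loose square plastic pot: white body 26 x 26 mm, 20 mm tall, with a round red cap (24 mm across, 8 mm tall) on top, 28 mm tall in all, 30 g. Origin in the middle of the pot (14 mm above the bench when it stands); z points to the cap, x and y square to the body's faces. From 5 to 7 of the seven are present in a run.
- red3: Spent pot, a loose square plastic pot: white body 26 x 26 mm, 20 mm tall, with a round red cap (24 mm across, 8 mm tall) on top, 28 mm tall in all, 30 g. Origin in the middle of the pot (14 mm above the bench when it stands); z points to the cap, x and y square to the body's faces. From 5 to 7 of the seven are present in a run.
- red4: Spent pot, a loose square plastic pot: white body 26 x 26 mm, 20 mm tall, with a round red cap (24 mm across, 8 mm tall) on top, 28 mm tall in all, 30 g. Origin in the middle of the pot (14 mm above the bench when it stands); z points to the cap, x and y square to the body's faces. From 5 to 7 of the seven are present in a run.
- red5: Spent pot, a loose square plastic pot: white body 26 x 26 mm, 20 mm tall, with a round red cap (24 mm across, 8 mm tall) on top, 28 mm tall in all, 30 g. Origin in the middle of the pot (14 mm above the bench when it stands); z points to the cap, x and y square to the body's faces. From 5 to 7 of the seven are present in a run.
- red6: Spent pot, a loose square plastic pot: white body 26 x 26 mm, 20 mm tall, with a round red cap (24 mm across, 8 mm tall) on top, 28 mm tall in all, 30 g. Origin in the middle of the pot (14 mm above the bench when it stands); z points to the cap, x and y square to the body's faces. From 5 to 7 of the seven are present in a run.
- red7: Spent pot, a loose square plastic pot: white body 26 x 26 mm, 20 mm tall, with a round red cap (24 mm across, 8 mm tall) on top, 28 mm tall in all, 30 g. Origin in the middle of the pot (14 mm above the bench when it stands); z points to the cap, x and y square to the body's faces. From 5 to 7 of the seven are present in a run.
- white1: Fresh pot, a loose square plastic pot: white body 26 x 26 mm, 20 mm tall, with a round grey cap (24 mm across, 8 mm tall) on top, 28 mm tall in all, 30 g. Origin in the middle of the pot (14 mm above the bench when it stands); z points to the cap, x and y square to the body's faces. Bystander, to be left standing.
- white2: Fresh pot, a loose square plastic pot: white body 26 x 26 mm, 20 mm tall, with a round grey cap (24 mm across, 8 mm tall) on top, 28 mm tall in all, 30 g. Origin in the middle of the pot (14 mm above the bench when it stands); z points to the cap, x and y square to the body's faces. Bystander, to be left standing.
- jar: Clear jar with a blue cap, 72 mm across, 85 mm tall, bystander. Origin under its middle.
- beaker: Empty glass beaker, 70 mm across, 85 mm tall, bystander. Origin under its middle.

How it is judged:
On the way, in this order (a step that is already met when the one before it is completed fails the run):
1. each of the shuttle's three pockets holds a red-capped pot, all the way down (its middle within 16 mm of the pocket's centre) (distance between any of red1, red2, red3, red4, red5, red6, red7 and pocket0 below 0.016 m and distance between any of red1, red2, red3, red4, red5, red6, red7 and pocket1 below 0.016 m and distance between any of red1, red2, red3, red4, red5, red6, red7 and pocket2 below 0.016 m), for 0.2 s.
2. the shuttle is pushed fully home, within 3 mm of its 75 mm stroke, for 0.2 s (value of joint shuttle above 0.072 m), for 0.2 s.
3. every red-capped pot present lies in the waste bay below the deck, and the shuttle has sprung back out to within 4 mm (z of red1 in the frame of unit between 0 and 0.085 m and x of red1 in the frame of unit between -0.012 and 0.108 m and y of red1 in the frame of unit between -0.1 and 0.1 m and z of red2 in the frame of unit between 0 and 0.085 m and x of red2 in the frame of unit between -0.012 and 0.108 m and y of red2 in the frame of unit between -0.1 and 0.1 m and z of red3 in the frame of unit between 0 and 0.085 m and x of red3 in the frame of unit between -0.012 and 0.108 m and y of red3 in the frame of unit between -0.1 and 0.1 m and z of red4 in the frame of unit between 0 and 0.085 m and x of red4 in the frame of unit between -0.012 and 0.108 m and y of red4 in the frame of unit between -0.1 and 0.1 m and z of red5 in the frame of unit between 0 and 0.085 m and x of red5 in the frame of unit between -0.012 and 0.108 m and y of red5 in the frame of unit between -0.1 and 0.1 m and z of red6 in the frame of unit between 0 and 0.085 m and x of red6 in the frame of unit between -0.012 and 0.108 m and y of red6 in the frame of unit between -0.1 and 0.1 m and z of red7 in the frame of unit between 0 and 0.085 m and x of red7 in the frame of unit between -0.012 and 0.108 m and y of red7 in the frame of unit between -0.1 and 0.1 m and value of joint shuttle below 0.004 m), for 0.2 s.
4. the green button is pressed fully down, within 2 mm of its 8 mm travel (value of joint seal above 0.006 m), for 0.1 s.
At the end, for the whole second after the job is handed in: Every red-capped pot present lies in the waste bay, below the deck and inside its walls; the shuttle is back out within 4 mm and the green button is up again within 2 mm; the grey-capped pots stand upright, and they, the jar and the beaker are within 40 mm of where they were (all of step 3 and value of joint seal below 0.002 m and angle between each of white1, white2's own z axis and vertical below 0.2 rad and distance of each of white1, white2, jar, beaker from where it was at the start of the episode below 0.04 m); the robot touches nothing.
It fails at once if the green button is pressed by more than 4 mm while a red-capped pot is still outside the bay (value of joint seal above 0.004 m and not ((z of red1 in the frame of unit between 0 and 0.085 m and x of red1 in the frame of unit between -0.012 and 0.108 m and y of red1 in the frame of unit between -0.1 and 0.1 m) and (z of red2 in the frame of unit between 0 and 0.085 m and x of red2 in the frame of unit between -0.012 and 0.108 m and y of red2 in the frame of unit between -0.1 and 0.1 m) and (z of red3 in the frame of unit between 0 and 0.085 m and x of red3 in the frame of unit between -0.012 and 0.108 m and y of red3 in the frame of unit between -0.1 and 0.1 m) and (z of red4 in the frame of unit between 0 and 0.085 m and x of red4 in the frame of unit between -0.012 and 0.108 m and y of red4 in the frame of unit between -0.1 and 0.1 m) and (z of red5 in the frame of unit between 0 and 0.085 m and x of red5 in the frame of unit between -0.012 and 0.108 m and y of red5 in the frame of unit between -0.1 and 0.1 m) and (z of red6 in the frame of unit between 0 and 0.085 m and x of red6 in the frame of unit between -0.012 and 0.108 m and y of red6 in the frame of unit between -0.1 and 0.1 m) and (z of red7 in the frame of unit between 0 and 0.085 m and x of red7 in the frame of unit between -0.012 and 0.108 m and y of red7 in the frame of unit between -0.1 and 0.1 m))).
It fails at once if a grey-capped pot is tipped over or moved by more than 60 mm (angle between any of white1, white2's own z axis and vertical above 0.8 rad or distance of any of white1, white2 from where it was at the start of the episode above 0.06 m).
It fails at once if the jar or beaker is tipped over or moved by more than 60 mm (angle between any of jar, beaker's own z axis and vertical above 0.8 rad or distance of any of jar, beaker from where it was at the start of the episode above 0.06 m).
Of red1, red2, red3, red4, red5, red6, red7 only 5 to 7 are there at a start; the rules pass over those that are not, and their reading is None.
At some moment in a run one of red1, red2, red3, red4, red5, red6, red7 may be knocked a few centimetres aside while the robot is not near it.
Once in a run the grip may slacken for a moment while it holds something.
It also fails if it takes over 210 s, if anything falls off the work surface, if the arm or the gripper's body presses on something with over 40 N, if the wrist force passes 120 N, or if a joint passes its speed limit or range.

ROBOT

A 7-joint arm with a two-finger parallel gripper is mounted at the origin on the work surface. World frame = base frame: x ahead of the robot, y to its left, z up, the work surface at z = 0. Lengths are in m, angles in rad, forces in N, time in s.
With the tool pointing down it reaches from about 0.425 to 0.925 m from the base axis. Payload 6.8 kg.
Tool frame: the origin (TCP) lies midway between the tips of the shut fingers; the grasp point (between the pads) lies 19 mm behind it (bot.hold_point_z is the distance from the TCP to the grasp point, in m); z points along the fingers, y is the line along which they close (so a half turn about z gives the same grasp; the last joint's range is limited). The gripper opens to 85 mm and grips with 20 to 120 N. Pads are 22 mm wide; open, the fingers measure 114 mm over their backs; the gripper's body (76 mm by 85 mm) begins 54 mm behind the grasp point. The pads swing forward as they close: fully open they stand 13 mm farther back than shut.
Start: joints at [-1.421, 0.477, 0.022, 1.555, -0.011, 1.109, -0.083], TCP at [0.172, 0.653, 0.231] pointing down, gripper open.
Joint ranges: [-2.96, 2.96], [-0.34, 2.1], [-1.41, 1.46], [0.24, 2.44], [-1.37, 4.51], [0.17, 1.92], [-2.96, 2.96]. Speed limits (rad/s): [2.39, 2.39, 3.14, 3.14, 3.14, 3.14, 3.14].

INTERFACE

Orientations are given as a unit quaternion [w, x, y, z].
In Python, from station import bot gives the robot as it stands. The module is installed in compiled form; this text tells all that it offers.
- The arm moves only by the tool step_arm, never from a script. Its argument "increments" is a list that holds one entry, the list of rows, each a list of 7 numbers: the opening, from -1 (shut) to 1 (fully open), then the shift along the tool's x, y, z in mm, then the turn, a rotation vector about the tool's x, y, z in degrees. In form: [[[grip, x, y, z, ax, ay, az], ...]]. A call has 1 to 10 rows; each row is the pose to reach, as a shift and turn from the pose commanded when the call began, along the tool's axes at that moment; what a row does not reach only later rows make up. A row lasts 1/12 s, in which the tool goes at most 41.7 mm and 7.16 degrees, less where a joint would pass 70% of its speed; a pose out of reach is approached as far as the arm can. A call with a gripper value outside its range is refused whole. The fingers move at their own pace and stop on an object; "force" is the grip in N (left out, the last holds). Time passes only in rows, so rows that repeat a pose let the fingers close. It gives the time, the measured TCP pose, the force, the opening and the grip force at its end, in the units of the state.
- bot.get_obs(): the state, without advancing time (a new reading comes with each control period).
- bot.read_camera(name): name is "side" or "top"; returns a dict with "image" (420x560x3 uint8, red, green, blue), "camera_matrix" (3x3 intrinsics, pixels), "R" (3x3) and "t" (3): a world point X has camera coordinates R X + t. Camera axes: x right, y down, z forward; pixel columns grow to the right and rows downward; lengths in m; the calibration is good to about 2 mm. A picture is of the moment at which its call begins. There is no depth.
- bot.hand_in(): hands the job in; it is judged then, once.
The state is a dict: "t": time; "q": joint angles; "joint_vel": joint speeds; "joint_torque": joint torques, N m; "eef_pos": TCP position; "tool_rot": TCP orientation; "contact_force": force on the tool from outside, world axes, zero at the start; "torque": the same for the moment, N m; "gripper_width": opening from 0.0 (shut) to 1.0 (fully open); "grasp_force": force on a finger pad.
Only numpy, scipy, OpenCV 4.12 (cv2) and the standard library are available. Lean on these libraries where they do the work, as an engineer would, in place of code of your own. Each camera call takes 0.05 s, during which the arm holds its last target. There are 200 camera calls.

## Working session

There is one attempt and no reset: what is moved stays moved. The work goes in short steps, Python scripts to look and compute and a tool call to move; the robot and the scene stay as the last step left them, time stands still between calls to the robot, and variables do not carry over. Pictures are saved under pics/ and viewed, at most 14 in all, crops included, and the job is handed in when it is done.

Besides the shell and the picture viewer there is one more tool, called after "Request:" by a JSON object that holds its "op" and its "data". step_arm: Moves the arm, as the interface text tells. Its arguments: {"type":"object","properties":{"increments":{"type":"array"},"force":{"type":"number"}},"required":["increments"]}

```bash
mkdir -p pics
python3 - <<'E'
from station import bot
import cv2, numpy as np
o=bot.get_obs(); print(o['t'],o['eef_pos'],o['tool_rot'],o['gripper_width'],bot.hold_point_z)
for n in('top','side'):
    c=bot.read_camera(n); cv2.imwrite(f'pics/{n}0.png',c['image'][:,:,::-1]); print(n,np.round(c['camera_matrix'],1).tolist(),np.round(c['R'],4).tolist(),np.round(c['t'],4).tolist())
E
```

```text
0.0 [0.17193553 0.6521135  0.2303409 ] [-4.21128373e-05  1.28511405e-01  9.91707611e-01 -9.12140638e-04] 1.001020724415404 0.0187
top [[479.2, 0.0, 276.9], [0.0, 479.2, 208.0], [0.0, 0.0, 1.0]] [[0.0222, -0.9993, 0.0286], [-0.9981, -0.0238, -0.0572], [0.0579, -0.0272, -0.998]] [-0.0043, 0.5467, 1.3388]
side [[412.3, 0.0, 281.2], [0.0, 412.3, 204.2], [0.0, 0.0, 1.0]] [[0.9997, -0.0184, -0.0129], [-0.0221, -0.7015, -0.7123], [0.0041, 0.7124, -0.7017]] [-0.5142, 0.104, 1.0903]
```

View pics/top0.png

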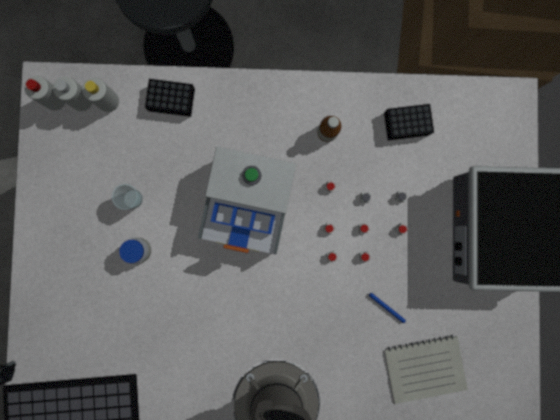

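View pics/side0.png

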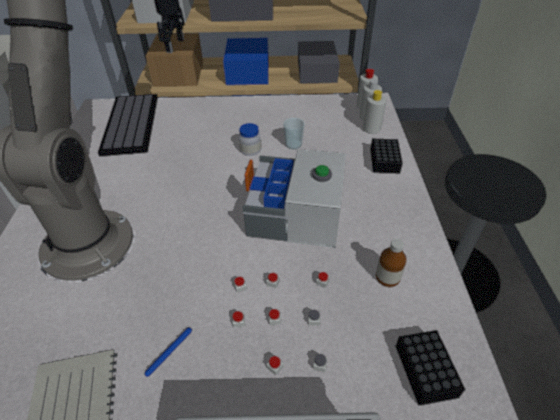

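Top view: six reds at (330,186), (329,228), (364,228), (402,229), (332,257) and (365,257), with greys at (364,198) and (400,197). The unit is near (245,200), paddle at (236,248) and button at (251,175). The side view agrees: six reds and two greys.

```bash
cat > h.py <<'E'
from station import bot
import cv2, numpy as np
from scipy.spatial.transform import Rotation as Ro
def cam(n,save=None):
    c=bot.read_camera(n)
    if save: cv2.imwrite('pics/'+save,c['image'][:,:,::-1])
    return c
def ray(c,uv):
    d=c['R'].T@np.linalg.solve(c['camera_matrix'],[uv[0],uv[1],1.]); return -c['R'].T@c['t'],d
def onz(c,uv,z):
    o,d=ray(c,uv); return o+d*(z-o[2])/d[2]
def tri(a,ua,b,ub):
    o1,d1=ray(a,ua);o2,d2=ray(b,ub)
    s=np.linalg.lstsq(np.c_[d1,-d2],o2-o1,rcond=None)[0]
    p,q=o1+s[0]*d1,o2+s[1]*d2; return (p+q)/2,np.linalg.norm(p-q)
def proj(c,X):
    p=c['camera_matrix']@(c['R']@np.asarray(X)+c['t']); return p[:2]/p[2]
H=dict(red=[(0,8),(170,180)],orange=[(9,18)],green=[(50,85)],blue=[(100,128)])
def mask(c,k,s=110,v=40):
    h=cv2.cvtColor(c['image'],cv2.COLOR_RGB2HSV); m=0
    for a,b in H[k]: m=m|cv2.inRange(h,(a,s,v),(b,255,255))
    return m
def blobs(m,amin=8):
    n,l,st,ce=cv2.connectedComponentsWithStats(m)
    return [(ce[i],st[i,4]) for i in range(1,n) if st[i,4]>=amin]
def reds(z=0.025):
    t,s=cam('top'),cam('side')
    S=[b for b in blobs(mask(s,'red'))]
    for ce,a in blobs(mask(t,'red')):
        p=onz(t,ce,z)
        if not(0.35<p[0]<0.95 and abs(p[1])<.5): continue
        best=min(S,key=lambda b:np.linalg.norm(proj(s,p)-b[0]))
        X,g=tri(t,ce,s,best[0]); print('red',np.round(ce,1),a,'plane',np.round(p[:2],4),'tri',np.round(X,4),'gap',round(g,4),best[1])
def delta(target,yaw_y=None):
    "tool-axes shift (mm) to world target; turn about tool z (deg) so tool y lies along world dir angle yaw_y (deg, mod 180)"
    o=bot.get_obs(); R=Ro.from_quat(np.roll(o['tool_rot'],-1))
    d=R.inv().apply(np.array(target)-o['eef_pos'])*1000; az=None
    if yaw_y is not None:
        y=R.apply([0,1,0]); cur=np.degrees(np.arctan2(y[1],y[0])); az=-((yaw_y-cur+90)%180-90)
    return np.round(d,1),az
E
python3 - <<'E'
from h import *
reds()
t,s=cam('top'),cam('side')
for k in('orange','green'):
    for n,c in(('top',t),('side',s)):
        print(k,n,[(np.round(b[0],1),b[1],np.round(onz(c,b[0],.154),4)) for b in blobs(mask(c,k),15)])
for n,c in(('top',t),('side',s)):
    m=mask(c,'blue',90)
    cs,h=cv2.findContours(m,cv2.RETR_CCOMP,cv2.CHAIN_APPROX_NONE)
    for i,q in enumerate(cs):
        if cv2.contourArea(q)>15: M=cv2.moments(q);u=(M['m10']/M['m00'],M['m01']/M['m00']);print(n,'blue',h[0][i][3],np.round(u,1),M['m00'],np.round(onz(c,u,.128),4),np.round(cv2.minAreaRect(q)[2],1))
for nm,c,(x0,x1,y0,y1) in(('u',t,(195,305,140,260)),('v',s,(235,350,140,250))):
    cv2.imwrite(f'pics/{nm}.png',cv2.resize(c['image'][y0:y1,x0:x1,::-1],None,fx=5,fy=5,interpolation=cv2.INTER_CUBIC))
E
```

```text
red [330.  185.9] 44 plane [ 0.6121 -0.1399] tri [ 0.6112 -0.1397  0.0259] gap 0.0017 67
red [328.7 228.1] 41 plane [ 0.4931 -0.1382] tri [ 0.492  -0.1382  0.026 ] gap 0.0023 64
red [363.7 228.1] 43 plane [ 0.4954 -0.2371] tri [ 0.4946 -0.2367  0.027 ] gap 0.0015 82
red [402.1 228.9] 46 plane [ 0.4955 -0.3461] tri [ 0.4949 -0.3453  0.028 ] gap 0.001 102
red [331.7 256.6] 47 plane [ 0.4136 -0.1479] tri [ 0.4132 -0.1477  0.0262] gap 0.0009 68
red [364.6 256.7] 48 plane [ 0.4151 -0.2406] tri [ 0.4148 -0.2404  0.0264] gap 0.0006 81
orange top [(array([430.6,   4.5]), np.int32(27), array([ 1.0833, -0.3797,  0.154 ])), (array([478.7,   3.6]), np.int32(21), array([ 1.0905, -0.5075,  0.154 ])), (array([424.7,   9.5]), np.int32(27), array([ 1.0693, -0.364 ,  0.154 ])), (array([472. ,  12.2]), np.int32(43), array([ 1.0665, -0.4897,  0.154 ])), (array([426.2,  17.8]), np.int32(20), array([ 1.0472, -0.368 ,  0.154 ])), (array([482.4,  22.6]), np.int32(83), array([ 1.0394, -0.5173,  0.154 ])), (array([530.4,  23.7]), np.int32(332), array([ 1.041 , -0.6453,  0.154 ])), (array([423.4,  31.1]), np.i
[... 1377 characters left out ...]
51.5 [ 0.2902 -0.2777  0.128 ] 38.7
top blue -1 [131.1 251. ] 424.0 [0.4211 0.3818 0.128 ] 90.0
top blue -1 [241.5 221.9] 1502.5 [0.502  0.1021 0.128 ] 12.1
top blue 2 [261.3 221.9] 265.5 [0.5033 0.0509 0.128 ] 11.3
top blue 2 [242.6 217.8] 259.0 [0.5128 0.0995 0.128 ] 12.5
top blue 2 [223.8 213.9] 253.5 [0.5217 0.1483 0.128 ] 12.5
side blue -1 [167.3 351.8] 337.5 [ 0.305  -0.3685  0.128 ] 44.0
side blue -1 [274.7 183.3] 1186.5 [0.5006 0.0791 0.128 ] 12.5
side blue 2 [275.  194.8] 41.0 [0.5012 0.0358 0.128 ] 90.0
side blue 2 [276.6 181.8] 16.5 [0.5056 0.0847 0.128 ] 90.0
side blue -1 [248.6 130. ] 202.5 [0.4246 0.3205 0.128 ] 76.0
side blue -1 [245.9  60.7] 1914.5 [0.397  0.7778 0.128 ] 88.4
```

View pics/u.png

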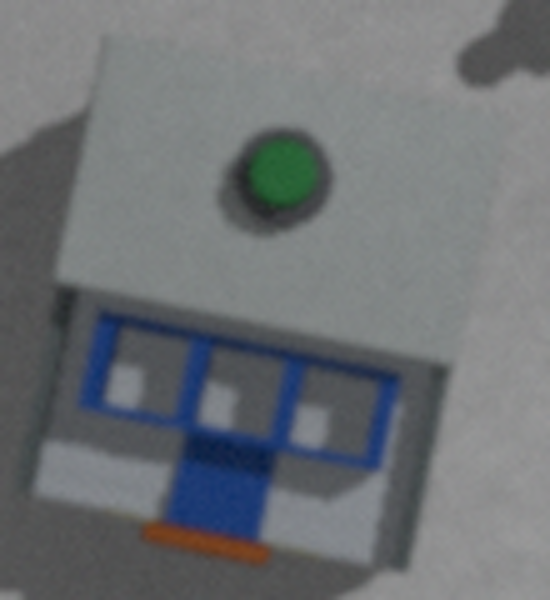

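The enlarged crop shows the pocket centres clearly, with the unit's y axis at about 79.5° in the world. The paddle is central and the button is near (0.622,0.080). All positions fit the given sizes, so I start moving.

```bash
python3 -c "
from h import *
print(delta([.6117,-.1398,.2],79.5))"
```

```text
(array([-627.2, -654. ,   31.4]), np.float64(-4.272118191218468))
```

Request:
{"op": "step_arm", "data": {"increments": [[[1,-627,-654,0,0,0,-4.3],[1,-627,-654,0,0,0,-4.3],[1,-627,-654,0,0,0,-4.3],[1,-627,-654,0,0,0,-4.3],[1,-627,-654,0,0,0,-4.3],[1,-627,-654,0,0,0,-4.3],[1,-627,-654,0,0,0,-4.3],[1,-627,-654,0,0,0,-4.3],[1,-627,-654,0,0,0,-4.3],[1,-627,-654,0,0,0,-4.3]]], "force": 30}}

```text
t: 1.13
eef_pos: [0.3748, 0.2864, 0.2316]
tool_rot: [0.0, 0.091, 0.996, 0.0]
contact_force: [1.1, 0.2, 0.3]
gripper_width: 0.999
grasp_force: 0.0
```

```bash
python3 -c "
from h import *
o=bot.get_obs();print(o['t'],o['eef_pos'],o['tool_rot'],o['q'])
print(delta([.6117,-.1398,.15],79.5))"
```

```text
1.1333 [0.37484178 0.2864388  0.23156307] [1.51795727e-04 9.12212651e-02 9.95830579e-01 3.41563437e-04] [-0.93536951  0.13645949  0.16610569  2.03420322 -0.02748832  0.97224487
  0.63279437]
(array([-310.3, -376.2,   81.4]), np.float64(0.03226521364996415))
```

Request:
{"op": "step_arm", "data": {"increments": [[[1,-310,-376,0,0,0,0],[1,-310,-376,0,0,0,0],[1,-310,-376,0,0,0,0],[1,-310,-376,0,0,0,0],[1,-310,-376,0,0,0,0],[1,-310,-376,0,0,0,0],[1,-310,-376,0,0,0,0],[1,-310,-376,81,0,0,0],[1,-310,-376,81,0,0,0],[1,-310,-376,81,0,0,0]]]}}

```text
t: 1.97
eef_pos: [0.5728, -0.0693, 0.1832]
tool_rot: [0.001, 0.091, 0.996, 0.0]
contact_force: [0.2, 1.2, 0.3]
gripper_width: 0.994
grasp_force: 0.0
```

```bash
python3 -c "
from h import *
print(delta([.6117,-.1398,.1],79.5))
reds()"
```

```text
(array([-50.9, -62.3,  83.2]), np.float64(0.05193069355539137))
red [363.7 228.1] 43 plane [ 0.4954 -0.2371] tri [ 0.4946 -0.2367  0.027 ] gap 0.0015 82
red [402.1 228.8] 44 plane [ 0.4957 -0.3461] tri [ 0.495  -0.3453  0.028 ] gap 0.0013 102
red [364.7 256.7] 47 plane [ 0.4152 -0.2408] tri [ 0.4148 -0.2404  0.0271] gap 0.0008 82
```

Request:
{"op": "step_arm", "data": {"increments": [[[0.3,-48,-58,60,0,0,0],[0.3,-48,-58,83,0,0,0],[0.3,-48,-58,83,0,0,0],[0.3,-48,-58,83,0,0,0],[0.3,-48,-58,83,0,0,0],[0.3,-48,-58,83,0,0,0]]]}}

```text
t: 2.57
eef_pos: [0.6088, -0.1323, 0.1012]
tool_rot: [0.0, 0.091, 0.996, 0.0]
contact_force: [-0.7, 0.7, 1.4]
gripper_width: 0.65
grasp_force: 0.0
```

```bash
python3 -c "
from h import *
print(bot.get_obs()['joint_vel'].round(3) if hasattr(bot.get_obs()['joint_vel'],'round') else bot.get_obs()['joint_vel'])
print(delta([.6117,-.1398,.013],79.5))"
```

```text
[-0.017 -0.025 -0.001 -0.004 -0.    -0.003  0.003]
(array([-4.2, -6.9, 88.2]), np.float64(0.07473493287884025))
```

Request:
{"op": "step_arm", "data": {"increments": [[[0.3,-4,-7,40,0,0,0],[0.3,-4,-7,70,0,0,0],[0.3,-4,-7,88,0,0,0],[0.3,-4,-7,88,0,0,0],[0.3,-4,-7,88,0,0,0],[-1,-4,-7,88,0,0,0],[-1,-4,-7,88,0,0,0],[-1,-4,-7,88,0,0,0],[-1,-4,-7,88,0,0,0],[-1,-4,-7,88,0,0,0]]], "force": 30}}

```text
t: 3.4
eef_pos: [0.6129, -0.1409, 0.0152]
tool_rot: [0.002, 0.091, 0.996, 0.0]
contact_force: [-1.6, 1.7, 8.5]
gripper_width: 0.325
grasp_force: 26.6
```

```bash
python3 -c "
from h import *
print(delta([.5223,.149,.2],79.5))
c=cam('side');m=[210,380,190,330];cv2.imwrite('pics/g1.png',cv2.resize(c['image'][190:330,230:400,::-1],None,fx=4,fy=4,interpolation=2))"
```

```text
(array([ 141. ,  268.8, -185. ]), np.float64(0.03850113865327387))
```

View pics/g1.png

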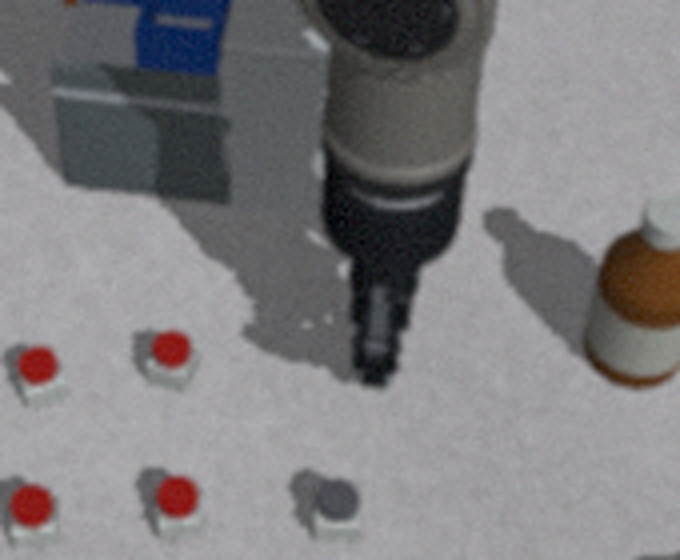

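The picture shows the gripper closed on the far pot with neighbours undisturbed. Opening is about 27.6 mm, which matches a pot. Lifting now.

Request:
{"op": "step_arm", "data": {"increments": [[[-1,0,0,-40,0,0,0],[-1,0,0,-80,0,0,0],[-1,0,0,-120,0,0,0],[-1,0,0,-160,0,0,0],[-1,20,30,-178,0,0,0],[-1,50,90,-178,0,0,0],[-1,70,130,-178,0,0,0],[-1,90,165,-178,0,0,0],[-1,105,195,-178,0,0,0],[-1,120,230,-178,0,0,0]]]}}

```text
t: 4.28
eef_pos: [0.5379, 0.0937, 0.1921]
tool_rot: [0.001, 0.092, 0.996, 0.001]
contact_force: [1.1, 0.3, -0.5]
gripper_width: 0.322
grasp_force: 27.2
```

```bash
python3 -c "
from h import *
print(delta([.5223,.149,.16],79.5))"
```

```text
(array([25.5, 51.4, 32.2]), np.float64(-0.004947345383868651))
```

Request:
{"op": "step_arm", "data": {"increments": [[[-1,21,39,0,0,0,0],[-1,21,39,15,0,0,0],[-1,21,39,25,0,0,0],[-1,21,39,25,0,0,0],[-1,21,39,25,0,0,0],[-1,21,39,25,0,0,0]]]}}

```text
t: 4.78
eef_pos: [0.526, 0.1323, 0.1662]
tool_rot: [0.001, 0.093, 0.996, -0.0]
contact_force: [0.3, -0.1, 0.8]
gripper_width: 0.321
grasp_force: 27.3
```

```bash
python3 -c "
from h import *
print(delta([.5223,.149,.131],79.5))"
```

```text
(array([ 6.7, 15.7, 35.2]), np.float64(-0.1659990819998569))
```

Request:
{"op": "step_arm", "data": {"increments": [[[-1,7,16,0,0,0,0],[-1,7,16,0,0,0,0],[-1,7,16,0,0,0,0],[-1,7,16,20,0,0,0],[-1,7,16,20,0,0,0],[-1,7,16,20,0,0,0]]]}}

```text
t: 5.28
eef_pos: [0.5208, 0.1498, 0.1451]
tool_rot: [-0.001, 0.092, 0.996, -0.001]
contact_force: [-0.1, 0.3, -0.1]
gripper_width: 0.324
grasp_force: 27.3
```

```bash
python3 -c "
from h import *
print(delta([.5223,.149,.131],79.5))
t=cam('top');s=cam('side')
a=cv2.resize(t['image'][150:270,190:310,::-1],(400,400),interpolation=2);b=cv2.resize(s['image'][130:250,235:355,::-1],(400,400),interpolation=2)
cv2.imwrite('pics/p1.png',np.hstack([a,b]))"
```

```text
(array([-1.7, -0.5, 14.1]), np.float64(-0.058132637946940235))
```

View pics/p1.png

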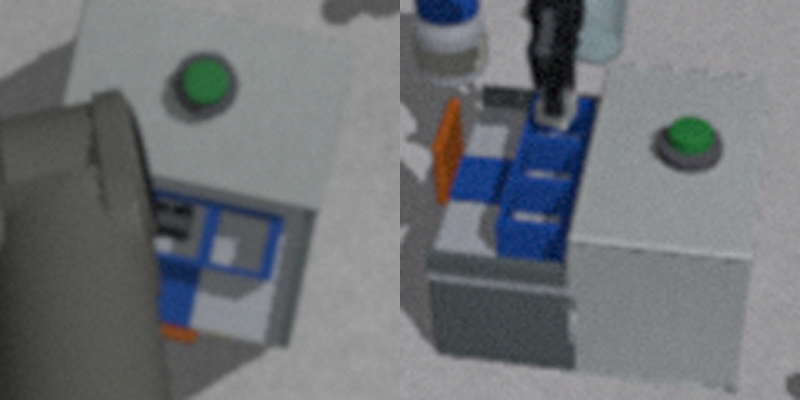

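Both crops show the pot entering pocket 2: side (555,115), clear of the hood.

Request:
{"op": "step_arm", "data": {"increments": [[[-1,-2,0,14,0,0,0],[-1,-2,0,14,0,0,0],[-1,-2,0,14,0,0,0],[0.5,-2,0,14,0,0,0],[0.5,-2,0,14,0,0,0],[0.5,-2,0,14,0,0,0],[0.5,-2,0,-20,0,0,0],[0.5,-2,0,-55,0,0,0],[0.5,-2,0,-70,0,0,0],[0.5,-2,0,-70,0,0,0]]]}}

```text
t: 6.22
eef_pos: [0.5257, 0.1516, 0.2199]
tool_rot: [0.003, 0.091, 0.996, 0.002]
contact_force: [0.5, -0.7, -0.2]
gripper_width: 0.75
grasp_force: 0.0
```

```bash
python3 -c "
from h import *
s=cam('side');print([(b[0].round(1),b[1],onz(s,b[0],.12).round(3)) for b in blobs(mask(s,'red'))])
print(delta([.4926,-.1382,.16],79.5))"
```

```text
[(array([369.2,  72.8]), np.int32(66), array([0.847, 0.678, 0.12 ])), (array([281.5, 167.1]), np.int32(38), array([0.52 , 0.153, 0.12 ])), (array([272.2, 276.8]), np.int32(64), array([ 0.493, -0.205,  0.12 ])), (array([238.9, 280.8]), np.int32(69), array([ 0.424, -0.214,  0.12 ])), (array([273.7, 313.6]), np.int32(81), array([ 0.496, -0.292,  0.12 ])), (array([237.4, 316. ]), np.int32(83), array([ 0.426, -0.295,  0.12 ])), (array([274.2, 361.5]), np.int32(102), array([ 0.496, -0.387,  0.12 ]))]
(array([ -21.1, -290.7,   56.9]), np.float64(0.030883103454272032))
```

Request:
{"op": "step_arm", "data": {"increments": [[[0.3,-21,-291,0,0,0,0],[0.3,-21,-291,0,0,0,0],[0.3,-21,-291,0,0,0,0],[0.3,-21,-291,0,0,0,0],[0.3,-21,-291,30,0,0,0],[0.3,-21,-291,60,0,0,0],[0.3,-21,-291,100,0,0,0],[0.3,-21,-291,120,0,0,0],[0.3,-21,-291,120,0,0,0],[0.3,-21,-291,120,0,0,0]]]}}

```text
t: 7.1
eef_pos: [0.4864, -0.1407, 0.0911]
tool_rot: [-0.005, 0.093, 0.996, -0.001]
contact_force: [-1.3, 0.8, -0.4]
gripper_width: 0.644
grasp_force: 0.0
```

```bash
python3 -c "
from h import *
print(delta([.4926,-.1382,.013],79.5))
reds()"
```

```text
(array([-6.4,  3.8, 78.1]), np.float64(-0.19394309708897595))
red [222.6 214.3] 53 plane [0.5248 0.1599] tri [ 0.5115  0.1956 -0.4354] gap 0.0658 64
red [402.1 228.9] 45 plane [ 0.4956 -0.3459] tri [ 0.495  -0.3452  0.0277] gap 0.0012 102
```

Request:
{"op": "step_arm", "data": {"increments": [[[0.3,-6,3,20,0,0,0],[0.3,-6,3,45,0,0,0],[0.3,-6,3,78,0,0,0],[0.3,-6,3,78,0,0,0],[0.3,-6,3,78,0,0,0],[0.3,-6,3,78,0,0,0]]]}}

```text
t: 7.7
eef_pos: [0.4987, -0.1369, 0.0194]
tool_rot: [0.001, 0.091, 0.996, 0.0]
contact_force: [-0.7, 0.3, -0.1]
gripper_width: 0.65
grasp_force: 0.0
```

```bash
python3 -c "
from h import *
print(delta([.4926,-.1382,.013],79.5))"
```

```text
(array([ 5.8, -2.4,  6.4]), np.float64(0.07219853922910602))
```

Request:
{"op": "step_arm", "data": {"increments": [[[0.3,6,-2,6,0,0,0],[0.3,6,-2,6,0,0,0],[0.3,6,-2,6,0,0,0],[-1,6,-2,6,0,0,0],[-1,6,-2,6,0,0,0],[-1,6,-2,6,0,0,0],[-1,6,-2,6,0,0,0],[-1,6,-2,6,0,0,0],[-1,6,-2,-20,0,0,0],[-1,6,-2,-50,0,0,0]]]}}

```text
t: 8.53
eef_pos: [0.4894, -0.1378, 0.0668]
tool_rot: [-0.002, 0.091, 0.996, -0.0]
contact_force: [1.0, 0.5, 0.4]
gripper_width: 0.314
grasp_force: 28.0
```

```bash
python3 -c "
from h import *
print(delta([.5130,.1002,.19],79.5))"
```

```text
(array([  20.7,  238.3, -123.3]), np.float64(0.019715955728713652))
```

Request:
{"op": "step_arm", "data": {"increments": [[[-1,0,0,-40,0,0,0],[-1,0,0,-80,0,0,0],[-1,4,40,-110,0,0,0],[-1,8,80,-123,0,0,0],[-1,12,120,-123,0,0,0],[-1,16,160,-123,0,0,0],[-1,19,200,-123,0,0,0],[-1,19,238,-110,0,0,0],[-1,19,238,-90,0,0,0],[-1,19,238,-85,0,0,0]]]}}

```text
t: 9.37
eef_pos: [0.5143, 0.1028, 0.1503]
tool_rot: [-0.001, 0.088, 0.996, -0.0]
contact_force: [-1.1, -1.7, -1.3]
gripper_width: 0.311
grasp_force: 28.1
```

```bash
python3 -c "
from h import *
print(delta([.5130,.1002,.131],79.5))"
```

```text
(array([ 0.7, -2.7, 19.3]), np.float64(0.38857954591213684))
```

Request:
{"op": "step_arm", "data": {"increments": [[[-1,0,-2,5,0,0,0],[-1,0,-2,5,0,0,0],[-1,0,-2,8,0,0,0],[-1,0,-2,8,0,0,0],[-1,0,-2,8,0,0,0]]]}}

```text
t: 9.78
eef_pos: [0.5156, 0.0965, 0.1451]
tool_rot: [0.0, 0.092, 0.996, 0.0]
contact_force: [0.3, 0.4, -0.6]
gripper_width: 0.316
grasp_force: 28.1
```

```bash
python3 -c "
from h import *
print(delta([.5130,.1002,.131],79.5))
s=cam('side')
cv2.imwrite('pics/p2.png',cv2.resize(s['image'][140:240,240:340,::-1],(500,500),interpolation=2))"
```

```text
(array([ 3.3,  3.1, 14.1]), np.float64(-0.07777052535645623))
```

View pics/p2.png

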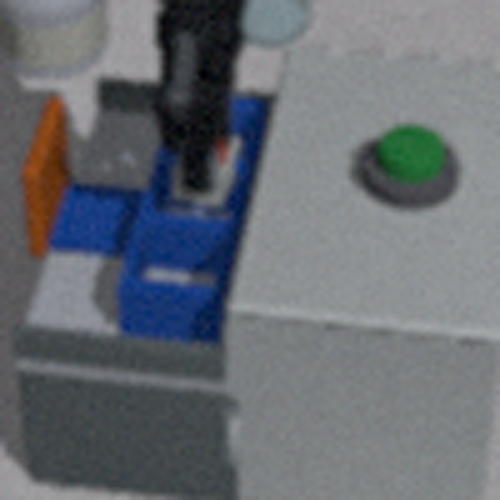

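The pot at (205,185) is over the middle pocket, sitting about 3 mm far (+x) in the hand. I shift back by that amount and release.

Request:
{"op": "step_arm", "data": {"increments": [[[-1,6,3,3,0,0,0],[-1,6,3,3,0,0,0],[-1,6,3,14,0,0,0],[-1,6,3,14,0,0,0],[0.5,6,3,14,0,0,0],[0.5,6,3,14,0,0,0],[0.5,6,3,14,0,0,0],[0.5,6,3,-20,0,0,0],[0.5,6,3,-60,0,0,0],[0.5,6,3,-60,0,0,0]]]}}

```text
t: 10.67
eef_pos: [0.5141, 0.1019, 0.2109]
tool_rot: [0.005, 0.092, 0.996, 0.002]
contact_force: [1.2, 1.3, 0.7]
gripper_width: 0.749
grasp_force: 0.0
```

```bash
python3 -c "
from h import *
s=cam('side');print([(b[0].round(1),b[1],onz(s,b[0],.12).round(3)) for b in blobs(mask(s,'red'))])
print(delta([.4946,-.2369,.1],79.5))"
```

```text
[(array([369.1,  72.7]), np.int32(68), array([0.847, 0.679, 0.12 ])), (array([281.6, 167.1]), np.int32(37), array([0.52 , 0.154, 0.12 ])), (array([276.4, 179.3]), np.int32(38), array([0.505, 0.104, 0.12 ])), (array([238.9, 280.8]), np.int32(67), array([ 0.424, -0.213,  0.12 ])), (array([273.7, 313.6]), np.int32(81), array([ 0.496, -0.292,  0.12 ])), (array([237.4, 315.9]), np.int32(84), array([ 0.426, -0.295,  0.12 ])), (array([274.2, 361.5]), np.int32(102), array([ 0.496, -0.387,  0.12 ]))]
(array([ -43. , -337.1,  107.1]), np.float64(0.0063833779503710275))
```

Request:
{"op": "step_arm", "data": {"increments": [[[0.3,-5,-40,0,0,0,0],[0.3,-10,-80,0,0,0,0],[0.3,-16,-120,0,0,0,0],[0.3,-22,-160,0,0,0,0],[0.3,-27,-200,0,0,0,0],[0.3,-32,-240,20,0,0,0],[0.3,-37,-280,40,0,0,0],[0.3,-41,-310,70,0,0,0],[0.3,-43,-328,90,0,0,0],[0.3,-43,-335,107,0,0,0]]]}}

```text
t: 11.55
eef_pos: [0.489, -0.2402, 0.0951]
tool_rot: [-0.001, 0.094, 0.996, -0.001]
contact_force: [0.1, 0.5, -0.4]
gripper_width: 0.655
grasp_force: 0.0
```

Request:
{"op": "step_arm", "data": {"increments": [[[0.3,0,0,0,0,0,0],[0.3,0,0,0,0,0,0],[0.3,0,0,0,0,0,0]]]}}

```text
t: 11.8
eef_pos: [0.492, -0.2349, 0.098]
tool_rot: [0.0, 0.091, 0.996, 0.0]
contact_force: [-0.5, 1.0, -0.4]
gripper_width: 0.65
grasp_force: 0.0
```

```bash
python3 -c "
from h import *
print(delta([.4950,-.2369,.013],79.5))"
```

```text
(array([-3.3, -1.5, 85. ]), np.float64(0.09202145706443332))
```

Request:
{"op": "step_arm", "data": {"increments": [[[0.3,-3,-1,25,0,0,0],[0.3,-3,-1,50,0,0,0],[0.3,-3,-1,72,0,0,0],[0.3,-3,-1,84,0,0,0],[0.3,-3,-1,84,0,0,0],[0.3,-3,-1,84,0,0,0],[0.3,-3,-1,84,0,0,0]]]}}

```text
t: 12.38
eef_pos: [0.4954, -0.2374, 0.015]
tool_rot: [0.001, 0.091, 0.996, -0.0]
contact_force: [0.0, 0.5, 0.5]
gripper_width: 0.65
grasp_force: 0.0
```

```bash
python3 -c "
from h import *
print(delta([.4950,-.2369,.013],79.5))"
```

```text
(array([0.4, 0.4, 2. ]), np.float64(0.06381566467686639))
```

Good. Close, lift.

Request:
{"op": "step_arm", "data": {"increments": [[[0.3,0,0,2,0,0,0],[-1,0,0,2,0,0,0],[-1,0,0,2,0,0,0],[-1,0,0,2,0,0,0],[-1,0,0,2,0,0,0],[-1,0,0,2,0,0,0],[-1,0,0,-25,0,0,0],[-1,0,0,-60,0,0,0],[-1,0,0,-100,0,0,0],[-1,0,0,-120,0,0,0]]]}}

```text
t: 13.22
eef_pos: [0.4953, -0.2384, 0.1374]
tool_rot: [0.002, 0.092, 0.996, -0.0]
contact_force: [0.8, -1.1, 0.1]
gripper_width: 0.334
grasp_force: 29.6
```

```bash
python3 -c "
from h import *
print(delta([.5038,.0512,.19],79.5))"
```

```text
(array([ 44.3, 286.3, -52.9]), np.float64(-0.024993069598522766))
```

Request:
{"op": "step_arm", "data": {"increments": [[[-1,5,35,-40,0,0,0],[-1,10,75,-53,0,0,0],[-1,16,115,-53,0,0,0],[-1,22,155,-53,0,0,0],[-1,28,195,-53,0,0,0],[-1,34,230,-53,0,0,0],[-1,39,258,-45,0,0,0],[-1,43,276,-30,0,0,0],[-1,44,286,-15,0,0,0],[-1,44,286,-5,0,0,0]]]}}

```text
t: 14.05
eef_pos: [0.5023, 0.0551, 0.1375]
tool_rot: [-0.0, 0.089, 0.996, 0.0]
contact_force: [-0.4, -0.7, -0.6]
gripper_width: 0.33
grasp_force: 29.7
```

Request:
{"op": "step_arm", "data": {"increments": [[[-1,0,0,0,0,0,0],[-1,0,0,0,0,0,0],[-1,0,0,0,0,0,0],[-1,0,0,0,0,0,0]]]}}

```text
t: 14.38
eef_pos: [0.5034, 0.0507, 0.1393]
tool_rot: [0.001, 0.092, 0.996, 0.0]
contact_force: [0.3, 1.0, -0.4]
gripper_width: 0.331
grasp_force: 29.7
```

```bash
python3 -c "
from h import *
print(delta([.5038,.0512,.131],79.5))"
```

```text
(array([-0.3,  0.6,  8.3]), np.float64(-0.10019539594048865))
```

Request:
{"op": "step_arm", "data": {"increments": [[[-1,0,0,8,0,0,0],[-1,0,0,8,0,0,0],[0.5,0,0,8,0,0,0],[0.5,0,0,8,0,0,0],[0.5,0,0,8,0,0,0],[-0.3,0,0,-20,0,0,0],[-1,0,0,-60,0,0,0],[-1,20,0,-80,0,0,0],[-1,50,20,-80,0,0,0],[-1,70,35,-80,0,0,0]]]}}

```text
t: 15.22
eef_pos: [0.4398, 0.0997, 0.2199]
tool_rot: [0.001, 0.092, 0.996, 0.001]
contact_force: [-0.9, 1.2, -0.7]
gripper_width: 0.035
grasp_force: 0.0
```

```bash
python3 -c "
from h import *
s=cam('side');t=cam('top');print([(b[0].round(1),b[1],onz(s,b[0],.12).round(3)) for b in blobs(mask(s,'red'))])
print([(b[0].round(1),b[1],onz(t,b[0],.123).round(3)) for b in blobs(mask(t,'red'))])
print(delta([.410,.1199,.2],79.5))"
```

```text
[(array([369.1,  72.7]), np.int32(68), array([0.847, 0.679, 0.12 ])), (array([281.5, 167.1]), np.int32(38), array([0.52 , 0.153, 0.12 ])), (array([276.5, 179.3]), np.int32(40), array([0.506, 0.104, 0.12 ])), (array([275.3, 192.4]), np.int32(45), array([0.502, 0.053, 0.12 ])), (array([238.9, 280.8]), np.int32(68), array([ 0.424, -0.214,  0.12 ])), (array([237.4, 316. ]), np.int32(82), array([ 0.426, -0.295,  0.12 ])), (array([274.2, 361.5]), np.int32(102), array([ 0.496, -0.387,  0.12 ]))]
[(array([32.4, 85. ]), np.int32(119), array([0.846, 0.655, 0.123])), (array([222.6, 214.3]), np.int32(53), array([0.521, 0.152, 0.123])), (array([241.9, 219. ]), np.int32(31), array([0.51 , 0.101, 0.123])), (array([261.6, 222.2]), np.int32(53), array([0.503, 0.05 , 0.123])), (array([402.1, 228.9]), np.int32(45), array([ 0.494, -0.317,  0.123])), (array([331.7, 256.6]), np.int32(45), array([ 0.418, -0.134,  0.123])), (array([364.7, 256.7]), np.int32(47), array([ 0.419, -0.22 ,  0.123]))]
(array([30.6, 12.6, 18.8]), np.float64(0.3299661396767135))
```

All three pockets hold red pots, with both views agreeing at the standing height. Next I go behind the paddle.

Request:
{"op": "step_arm", "data": {"increments": [[[-1,30,12,0,0,0,0],[-1,30,12,0,0,0,0],[-1,30,12,0,0,0,0],[-1,30,12,0,0,0,0],[-1,30,12,20,0,0,0],[-1,30,12,20,0,0,0],[-1,30,12,20,0,0,0]]]}}

```text
t: 15.9
eef_pos: [0.413, 0.1153, 0.1981]
tool_rot: [-0.001, 0.092, 0.996, -0.001]
contact_force: [0.1, 0.6, 1.0]
gripper_width: 0.002
grasp_force: 0.0
```

```bash
python3 -c "
from h import *
print(delta([.410,.1196,.125],79.5),bot.get_obs()['q'])
s=cam('side')
cv2.imwrite('pics/d1.png',cv2.resize(s['image'][100:240,200:340,::-1],(560,560),interpolation=2))"
```

```text
(array([ 3.7,  3.8, 73.1]), np.float64(-0.06679068484176298)) [-0.83562131  0.1038598   0.45138363  2.17230552 -0.05754618  0.87871097
  1.03685699]
```

View pics/d1.png

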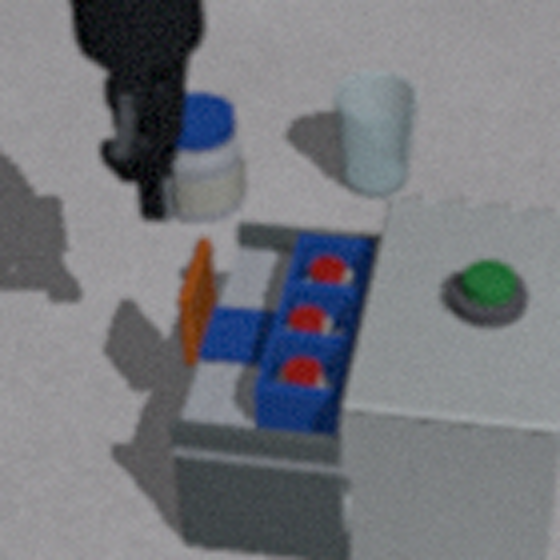

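The picture shows the three red caps seated at (330,268), (310,320) and (303,372), and the fingertip at (153,215) on the robot side of the paddle. Lowering.

Request:
{"op": "step_arm", "data": {"increments": [[[-1,4,4,0,0,0,0],[-1,4,4,20,0,0,0],[-1,4,4,40,0,0,0],[-1,4,4,60,0,0,0],[-1,4,4,70,0,0,0],[-1,4,4,70,0,0,0],[-1,4,4,70,0,0,0]]]}}

```text
t: 16.53
eef_pos: [0.4099, 0.1212, 0.1288]
tool_rot: [-0.0, 0.091, 0.996, -0.0]
contact_force: [-0.6, 0.8, 0.0]
gripper_width: -0.002
grasp_force: 0.0
```

```bash
python3 -c "
from h import *
print(bot.get_obs()['q'])
s=cam('side');t=cam('top')
for n,c in(('s',s),('t',t)): print(n,[(b[0].round(1),b[1],onz(c,b[0],.14).round(3)) for b in blobs(mask(c,'orange'),15) if np.hypot(*(onz(c,b[0],.14)[:2]-[.44,.11]))<.1])
print(delta([.430+.075,.105,.125],79.5))"
```

```text
[-0.80878379  0.22676408  0.42792805  2.24227567 -0.14546767  0.6979438
  1.10921408]
s [(array([248.5, 174.6]), np.int32(165), array([0.433, 0.102, 0.14 ]))]
t []
(array([-95.8,   1. ,   4.6]), np.float64(0.028017474179137025))
```

Request:
{"op": "step_arm", "data": {"increments": [[[-1,-10,0,0,0,0,0],[-1,-20,0,0,0,0,0],[-1,-30,0,0,0,0,0],[-1,-40,0,0,0,0,0],[-1,-50,0,0,0,0,0],[-1,-60,0,0,0,0,0],[-1,-68,0,0,0,0,0],[-1,-74,0,0,0,0,0],[-1,-76,0,0,0,0,0],[-1,-76,0,0,0,0,0]]]}}

```text
t: 17.47
eef_pos: [0.4842, 0.1073, 0.1288]
tool_rot: [-0.001, 0.091, 0.996, 0.0]
contact_force: [-6.8, 0.1, 6.4]
gripper_width: 0.001
grasp_force: 3.8
```

Request:
{"op": "step_arm", "data": {"increments": [[[-1,-2,0,0,0,0,0],[-1,-4,0,0,0,0,0],[-1,-6,0,0,0,0,0],[-1,-6,0,0,0,0,0],[-1,-6,0,0,0,0,0]]]}}

```text
t: 17.88
eef_pos: [0.4894, 0.1063, 0.1287]
tool_rot: [-0.002, 0.091, 0.996, 0.0]
contact_force: [-8.0, 1.1, 4.9]
gripper_width: 0.001
grasp_force: 4.1
```

Request:
{"op": "step_arm", "data": {"increments": [[[-1,-2,0,0,0,0,0],[-1,-4,0,0,0,0,0],[-1,-4,0,0,0,0,0]]]}}

```text
t: 18.13
eef_pos: [0.4907, 0.106, 0.1284]
tool_rot: [-0.005, 0.091, 0.996, 0.0]
contact_force: [-16.5, 2.2, 12.1]
gripper_width: 0.001
grasp_force: 8.3
```

Request:
{"op": "step_arm", "data": {"increments": [[[-1,-2,0,0,0,0,0],[-1,-3,0,0,0,0,0],[-1,-3,0,0,0,0,0]]]}}

```text
t: 18.38
eef_pos: [0.4907, 0.106, 0.128]
tool_rot: [-0.008, 0.09, 0.996, -0.0]
contact_force: [-25.1, 4.1, 20.5]
gripper_width: -0.001
grasp_force: 12.8
```

The end stop is reached, since force rises with no further travel. Retract.

Request:
{"op": "step_arm", "data": {"increments": [[[-1,10,0,0,0,0,0],[-1,30,0,0,0,0,0],[-1,50,0,0,0,0,0],[-1,70,0,0,0,0,0],[-1,88,0,0,0,0,0],[-1,90,0,0,0,0,0],[-1,90,0,0,0,0,0],[-1,90,0,-35,0,0,0],[-1,90,0,-70,0,0,0],[-1,90,0,-85,0,0,0]]]}}

```text
t: 19.22
eef_pos: [0.4126, 0.1214, 0.2177]
tool_rot: [0.003, 0.092, 0.996, 0.001]
contact_force: [1.5, 1.3, -0.3]
gripper_width: -0.0
grasp_force: 0.0
```

```bash
python3 -c "
from h import *
s=cam('side');print([(b[0].round(1),b[1],onz(s,b[0],.12).round(3)) for b in blobs(mask(s,'red'))],[(b[0].round(1),b[1]) for b in blobs(mask(s,'orange'),15)])
cv2.imwrite('pics/d2.png',cv2.resize(s['image'][100:380,200:480,::-1],(560,560),interpolation=2))
t=cam('top');print([(b[0].round(1),b[1],onz(t,b[0],.025).round(4)) for b in blobs(mask(t,'red'))])
print(delta([.4134,-.1478,.2],79.5))"
```

```text
[(array([369.2,  72.7]), np.int32(66), array([0.847, 0.678, 0.12 ])), (array([238.9, 280.8]), np.int32(68), array([ 0.424, -0.214,  0.12 ])), (array([237.3, 316. ]), np.int32(83), array([ 0.426, -0.295,  0.12 ])), (array([274.2, 361.5]), np.int32(102), array([ 0.496, -0.387,  0.12 ]))] [(array([157.7,  37.6]), np.int32(16)), (array([194.7,  37.9]), np.int32(27)), (array([173.6,  63.1]), np.int32(1107)), (array([248.6, 174.6]), np.int32(165)), (array([392.5, 260.4]), np.int32(430)), (array([385.2, 283.2]), np.int32(31))]
[(array([32.4, 85. ]), np.int32(119), array([0.8757, 0.7027, 0.025 ])), (array([402.1, 228.9]), np.int32(45), array([ 0.4956, -0.3459,  0.025 ])), (array([331.7, 256.6]), np.int32(46), array([ 0.4134, -0.148 ,  0.025 ])), (array([364.6, 256.8]), np.int32(47), array([ 0.4149, -0.2407,  0.025 ]))]
(array([ -49.8, -265.2,   15.8]), np.float64(-0.0322418105659068))
```

View pics/d2.png

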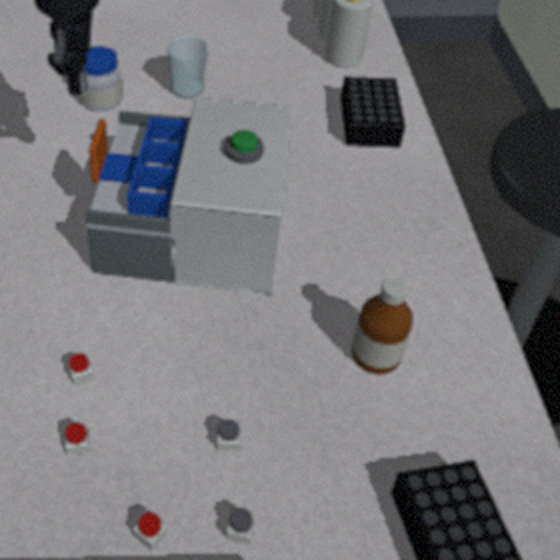

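The pockets are empty and the paddle is back at its rest pixel, with three reds left on the bench. Next is the second load.

Request:
{"op": "step_arm", "data": {"increments": [[[0.3,-25,-30,0,0,0,0],[0.3,-45,-65,0,0,0,0],[0.3,-60,-100,0,0,0,0],[0.3,-65,-140,0,0,0,0],[0.3,-65,-180,20,0,0,0],[0.3,-60,-215,50,0,0,0],[0.3,-55,-245,80,0,0,0],[0.3,-50,-260,105,0,0,0],[0.3,-50,-265,118,0,0,0],[0.3,-50,-265,118,0,0,0]]]}}

```text
t: 20.15
eef_pos: [0.4071, -0.151, 0.0925]
tool_rot: [-0.003, 0.094, 0.996, -0.001]
contact_force: [0.1, 0.4, 0.4]
gripper_width: 0.648
grasp_force: 0.0
```

Request:
{"op": "step_arm", "data": {"increments": [[[0.3,0,0,0,0,0,0],[0.3,0,0,0,0,0,0],[0.3,0,0,0,0,0,0],[0.3,0,0,0,0,0,0]]]}}

```text
t: 20.48
eef_pos: [0.4112, -0.1478, 0.0964]
tool_rot: [0.001, 0.09, 0.996, 0.0]
contact_force: [0.3, 0.3, 0.0]
gripper_width: 0.648
grasp_force: 0.0
```

```bash
python3 -c "
from h import *
print(delta([.4134,-.1479,.013],79.5))
s=cam('side');print([(b[0].round(1),b[1]) for b in blobs(mask(s,'red'))])"
```

```text
(array([-2. ,  0.3, 83.4]), np.float64(0.14023186571191104))
[(array([369.1,  72.7]), np.int32(67)), (array([238.9, 280.8]), np.int32(68)), (array([237.4, 316. ]), np.int32(83)), (array([274.2, 361.5]), np.int32(102))]
```

Request:
{"op": "step_arm", "data": {"increments": [[[0.3,-2,0,25,0,0,0],[0.3,-2,0,50,0,0,0],[0.3,-2,0,72,0,0,0],[0.3,-2,0,83,0,0,0],[0.3,-2,0,83,0,0,0],[0.3,-2,0,83,0,0,0],[0.3,-2,0,83,0,0,0]]]}}

```text
t: 21.12
eef_pos: [0.4126, -0.1489, 0.0134]
tool_rot: [0.001, 0.091, 0.996, -0.0]
contact_force: [-0.2, -0.5, -0.6]
gripper_width: 0.648
grasp_force: 0.0
```

```bash
python3 -c "
from h import *
print(delta([.4134,-.1479,.013],79.5))"
```

```text
(array([-0.6,  1.1,  0.4]), np.float64(0.053764697647139315))
```

Request:
{"op": "step_arm", "data": {"increments": [[[0.3,-1,1,0,0,0,0],[-1,-1,1,0,0,0,0],[-1,-1,1,0,0,0,0],[-1,-1,1,0,0,0,0],[-1,-1,1,0,0,0,0],[-1,-1,1,0,0,0,0],[-1,-1,1,-25,0,0,0],[-1,-1,1,-60,0,0,0],[-1,-1,1,-100,0,0,0],[-1,-1,1,-120,0,0,0]]]}}

```text
t: 21.95
eef_pos: [0.4138, -0.1489, 0.1357]
tool_rot: [0.002, 0.092, 0.996, -0.0]
contact_force: [0.8, -0.1, -1.4]
gripper_width: 0.364
grasp_force: 29.7
```

```bash
python3 -c "
from h import *
print(delta([.5223,.149,.19],79.5))"
```

```text
(array([-52.3, 312.7, -54.1]), np.float64(-0.03821722934658567))
```

Request:
{"op": "step_arm", "data": {"increments": [[[-1,-12,32,-40,0,0,0],[-1,-24,72,-58,0,0,0],[-1,-36,112,-58,0,0,0],[-1,-48,152,-58,0,0,0],[-1,-52,192,-58,0,0,0],[-1,-52,232,-55,0,0,0],[-1,-52,266,-50,0,0,0],[-1,-52,294,-40,0,0,0],[-1,-52,308,-20,0,0,0],[-1,-52,313,-7,0,0,0]]]}}

```text
t: 22.78
eef_pos: [0.5206, 0.1539, 0.1385]
tool_rot: [-0.0, 0.088, 0.996, 0.0]
contact_force: [-6.1, -9.0, 20.0]
gripper_width: 0.362
grasp_force: 28.8
```

Request:
{"op": "step_arm", "data": {"increments": [[[-1,0,0,0,0,0,0],[-1,0,0,0,0,0,0],[-1,0,0,0,0,0,0],[-1,0,0,0,0,0,0]]]}}

```text
t: 23.12
eef_pos: [0.5213, 0.1488, 0.1402]
tool_rot: [0.0, 0.092, 0.996, 0.0]
contact_force: [0.2, -0.5, 0.3]
gripper_width: 0.362
grasp_force: 29.7
```

```bash
python3 -c "
from h import *
print(delta([.5223,.149,.131],79.5))
s=cam('side')
cv2.imwrite('pics/p3.png',cv2.resize(s['image'][130:230,240:340,::-1],(500,500),interpolation=2))"
```

```text
(array([-0.9,  0.3,  9.2]), np.float64(-0.10637354569378488))
```

View pics/p3.png

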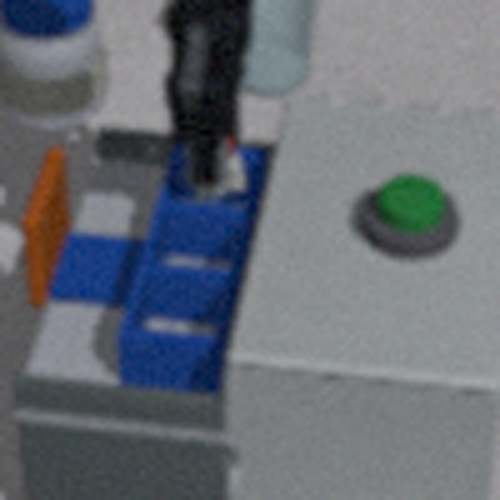

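The pot at (225,175) is inside the rear pocket. The brief touch during the overshoot has gone. Release.

Request:
{"op": "step_arm", "data": {"increments": [[[-1,0,0,9,0,0,0],[-1,0,0,9,0,0,0],[0.5,0,0,9,0,0,0],[0.5,0,0,9,0,0,0],[0.5,0,0,9,0,0,0],[0.5,0,0,-20,0,0,0],[0.5,0,0,-60,0,0,0],[0.4,0,-20,-80,0,0,0],[0.3,0,-50,-80,0,0,0],[0.3,0,-80,-80,0,0,0]]]}}

```text
t: 24.0
eef_pos: [0.5075, 0.0718, 0.2213]
tool_rot: [0.002, 0.09, 0.996, 0.001]
contact_force: [-1.1, -1.1, -0.5]
gripper_width: 0.652
grasp_force: 0.0
```

```bash
python3 -c "
from h import *
s=cam('side');t=cam('top');print([(b[0].round(1),b[1],onz(s,b[0],.12).round(3)) for b in blobs(mask(s,'red'))])
print([(b[0].round(1),b[1],onz(t,b[0],.123).round(3)) for b in blobs(mask(t,'red'))])
print(delta([.415,-.2406,.1],79.5))"
```

```text
[(array([369.1,  72.7]), np.int32(68), array([0.847, 0.679, 0.12 ])), (array([281.6, 167.2]), np.int32(37), array([0.52 , 0.153, 0.12 ])), (array([237.4, 315.9]), np.int32(82), array([ 0.426, -0.295,  0.12 ])), (array([274.2, 361.5]), np.int32(102), array([ 0.496, -0.387,  0.12 ]))]
[(array([32.5, 84.9]), np.int32(121), array([0.846, 0.655, 0.123])), (array([221.5, 214.3]), np.int32(30), array([0.521, 0.154, 0.123])), (array([402.1, 228.9]), np.int32(45), array([ 0.494, -0.317,  0.123])), (array([364.6, 256.7]), np.int32(48), array([ 0.419, -0.22 ,  0.123]))]
(array([  31.2, -318.5,  120.3]), np.float64(-0.38161433425112534))
```

Request:
{"op": "step_arm", "data": {"increments": [[[0.3,4,-40,0,0,0,0],[0.3,8,-80,0,0,0,0],[0.3,12,-120,0,0,0,0],[0.3,16,-160,0,0,0,0],[0.3,20,-200,20,0,0,0],[0.3,24,-235,50,0,0,0],[0.3,27,-268,80,0,0,0],[0.3,29,-296,105,0,0,0],[0.3,31,-311,118,0,0,0],[0.3,31,-317,118,0,0,0]]]}}

```text
t: 24.93
eef_pos: [0.4149, -0.2368, 0.0987]
tool_rot: [-0.003, 0.094, 0.996, -0.0]
contact_force: [-0.3, -0.0, 0.4]
gripper_width: 0.646
grasp_force: 0.0
```

Request:
{"op": "step_arm", "data": {"increments": [[[0.3,0,0,0,0,0,0],[0.3,0,0,0,0,0,0],[0.3,0,0,0,0,0,0],[0.3,0,0,0,0,0,0]]]}}

```text
t: 25.27
eef_pos: [0.4199, -0.2331, 0.1024]
tool_rot: [0.001, 0.09, 0.996, 0.0]
contact_force: [0.2, 0.5, 0.7]
gripper_width: 0.65
grasp_force: 0.0
```

```bash
python3 -c "
from h import *
print(delta([.415,-.2406,.013],79.5))
s=cam('side');print([(b[0].round(1),b[1]) for b in blobs(mask(s,'red'))])"
```

```text
(array([ 3.6, -8.3, 89.4]), np.float64(0.19069072552994726))
[(array([369.2,  72.7]), np.int32(66)), (array([281.6, 167.2]), np.int32(37)), (array([237.4, 315.9]), np.int32(82)), (array([274.2, 361.5]), np.int32(102))]
```

Request:
{"op": "step_arm", "data": {"increments": [[[0.3,4,-8,0,0,0,0],[0.3,4,-8,25,0,0,0],[0.3,4,-8,50,0,0,0],[0.3,4,-8,75,0,0,0],[0.3,4,-8,89,0,0,0],[0.3,4,-8,89,0,0,0],[0.3,4,-8,89,0,0,0],[0.3,4,-8,89,0,0,0]]]}}

```text
t: 25.98
eef_pos: [0.4134, -0.2421, 0.0134]
tool_rot: [0.001, 0.091, 0.996, -0.0]
contact_force: [0.1, 0.0, 1.1]
gripper_width: 0.654
grasp_force: 0.0
```

```bash
python3 -c "
from h import *
print(delta([.415,-.2406,.013],79.5))"
```

```text
(array([-1.3,  1.8,  0.4]), np.float64(0.020426696019768542))
```

Request:
{"op": "step_arm", "data": {"increments": [[[0.3,-1,2,0,0,0,0],[-1,-1,2,0,0,0,0],[-1,-1,2,0,0,0,0],[-1,-1,2,0,0,0,0],[-1,-1,2,0,0,0,0],[-1,-1,2,0,0,0,0],[-1,-1,2,-25,0,0,0],[-1,-1,2,-60,0,0,0],[-1,-1,2,-100,0,0,0],[-1,-1,2,-120,0,0,0]]]}}

```text
t: 26.82
eef_pos: [0.4151, -0.2408, 0.1359]
tool_rot: [0.002, 0.092, 0.996, -0.0]
contact_force: [0.2, -0.3, -1.2]
gripper_width: 0.33
grasp_force: 29.6
```

```bash
python3 -c "
from h import *
print(delta([.513,.1002,.19],79.5))"
```

```text
(array([-34.1, 353.2, -54.2]), np.float64(-0.025759852735461664))
```

Request:
{"op": "step_arm", "data": {"increments": [[[-1,-5,32,-40,0,0,0],[-1,-10,72,-58,0,0,0],[-1,-15,112,-58,0,0,0],[-1,-20,152,-58,0,0,0],[-1,-25,192,-58,0,0,0],[-1,-29,233,-58,0,0,0],[-1,-32,274,-58,0,0,0],[-1,-34,310,-55,0,0,0],[-1,-34,337,-45,0,0,0],[-1,-34,350,-30,0,0,0]]]}}

```text
t: 27.65
eef_pos: [0.5127, 0.1037, 0.1632]
tool_rot: [0.001, 0.088, 0.996, 0.001]
contact_force: [0.2, 0.8, -0.4]
gripper_width: 0.331
grasp_force: 29.7
```

Request:
{"op": "step_arm", "data": {"increments": [[[-1,0,0,0,0,0,0],[-1,0,0,0,0,0,0],[-1,0,0,0,0,0,0],[-1,0,0,0,0,0,0]]]}}

```text
t: 27.98
eef_pos: [0.5116, 0.0964, 0.1633]
tool_rot: [0.0, 0.093, 0.996, 0.0]
contact_force: [0.9, 0.1, -0.3]
gripper_width: 0.329
grasp_force: 29.7
```

```bash
python3 -c "
from h import *
print(delta([.513,.1002,.131],79.5))
s=cam('side');print([(b[0].round(1),b[1]) for b in blobs(mask(s,'red'))])"
```

```text
(array([-0.7,  3.9, 32.3]), np.float64(-0.1278314213842151))
[(array([369.1,  72.7]), np.int32(67)), (array([284.1, 166.5]), np.int32(11)), (array([274.2, 361.5]), np.int32(102))]
```

Request:
{"op": "step_arm", "data": {"increments": [[[-1,-1,4,5,0,0,0],[-1,-1,4,10,0,0,0],[-1,-1,4,22,0,0,0],[-1,-1,4,32,0,0,0],[-1,-1,4,32,0,0,0],[0.5,-1,4,32,0,0,0],[0.5,-1,4,32,0,0,0],[0.5,-1,4,32,0,0,0],[0.5,-1,4,0,0,0,0],[0.4,-1,4,-38,0,0,0]]]}}

```text
t: 28.87
eef_pos: [0.5109, 0.1013, 0.1991]
tool_rot: [-0.003, 0.091, 0.996, -0.002]
contact_force: [1.1, 0.7, 0.0]
gripper_width: 0.7
grasp_force: 0.0
```

Request:
{"op": "step_arm", "data": {"increments": [[[0.3,0,0,-20,0,0,0],[0.3,0,-40,-20,0,0,0],[0.3,0,-80,-20,0,0,0],[0.3,0,-120,-20,0,0,0]]]}}

```text
t: 29.2
eef_pos: [0.4911, -0.0168, 0.2211]
tool_rot: [0.001, 0.09, 0.996, 0.0]
contact_force: [0.7, -0.5, -0.7]
gripper_width: 0.648
grasp_force: 0.0
```

```bash
python3 -c "
from h import *
s=cam('side');t=cam('top');print([(b[0].round(1),b[1],onz(s,b[0],.12).round(3)) for b in blobs(mask(s,'red'))])
print([(b[0].round(1),b[1],onz(t,b[0],.123).round(3)) for b in blobs(mask(t,'red'))])
print(delta([.4955,-.3458,.1],79.5))"
```

```text
[(array([369.2,  72.7]), np.int32(66), array([0.847, 0.678, 0.12 ])), (array([281.2, 167.2]), np.int32(40), array([0.519, 0.153, 0.12 ])), (array([279. , 179.4]), np.int32(43), array([0.512, 0.103, 0.12 ])), (array([274.2, 361.5]), np.int32(102), array([ 0.496, -0.387,  0.12 ]))]
[(array([32.4, 84.9]), np.int32(120), array([0.846, 0.655, 0.123])), (array([223.2, 214.4]), np.int32(57), array([0.52 , 0.15 , 0.123])), (array([242.3, 217.9]), np.int32(57), array([0.513, 0.1  , 0.123])), (array([402.1, 228.9]), np.int32(45), array([ 0.494, -0.317,  0.123]))]
(array([ -67.7, -315.7,  121.3]), np.float64(-0.5404442542586878))
```

Request:
{"op": "step_arm", "data": {"increments": [[[0.3,-8,-40,0,0,0,0],[0.3,-17,-80,0,0,0,0],[0.3,-25,-120,0,0,0,0],[0.3,-34,-160,0,0,0,0],[0.3,-42,-200,20,0,0,0],[0.3,-50,-235,50,0,0,0],[0.3,-57,-268,80,0,0,0],[0.3,-63,-296,105,0,0,0],[0.3,-66,-311,118,0,0,0],[0.3,-68,-320,118,0,0,0]]]}}

```text
t: 30.13
eef_pos: [0.497, -0.3451, 0.0986]
tool_rot: [-0.003, 0.093, 0.996, 0.0]
contact_force: [-0.6, 0.1, -0.5]
gripper_width: 0.654
grasp_force: 0.0
```

Request:
{"op": "step_arm", "data": {"increments": [[[0.3,0,0,0,0,0,0],[0.3,0,0,0,0,0,0],[0.3,0,0,0,0,0,0],[0.3,0,0,0,0,0,0]]]}}

```text
t: 30.47
eef_pos: [0.5013, -0.3414, 0.1037]
tool_rot: [0.001, 0.09, 0.996, 0.0]
contact_force: [-0.7, 0.2, 0.4]
gripper_width: 0.647
grasp_force: 0.0
```

```bash
python3 -c "
from h import *
print(delta([.4955,-.3458,.013],79.5))
s=cam('side');print([(b[0].round(1),b[1]) for b in blobs(mask(s,'red'))])"
```

```text
(array([ 5.1, -5.4, 90.7]), np.float64(0.17253669706300911))
[(array([369.1,  72.7]), np.int32(68)), (array([274.2, 362.2]), np.int32(89))]
```

Request:
{"op": "step_arm", "data": {"increments": [[[0.3,5,-5,0,0,0,0],[0.3,5,-5,25,0,0,0],[0.3,5,-5,50,0,0,0],[0.3,5,-5,75,0,0,0],[0.3,5,-5,90,0,0,0],[0.3,5,-5,90,0,0,0],[0.3,5,-5,90,0,0,0],[0.3,5,-5,90,0,0,0]]]}}

```text
t: 31.18
eef_pos: [0.4947, -0.3479, 0.0138]
tool_rot: [0.001, 0.091, 0.996, -0.0]
contact_force: [-0.1, 0.1, 0.7]
gripper_width: 0.651
grasp_force: 0.0
```

```bash
python3 -c "
from h import *
print(delta([.4955,-.3458,.013],79.5))"
```

```text
(array([-0.4,  2.2,  0.8]), np.float64(0.01969371011583121))
```

Request:
{"op": "step_arm", "data": {"increments": [[[0.3,0,2,1,0,0,0],[-1,0,2,1,0,0,0],[-1,0,2,1,0,0,0],[-1,0,2,1,0,0,0],[-1,0,2,1,0,0,0],[-1,0,2,1,0,0,0],[-1,0,2,-25,0,0,0],[-1,0,2,-60,0,0,0],[-1,0,2,-100,0,0,0],[-1,0,2,-140,0,0,0]]]}}

```text
t: 32.02
eef_pos: [0.4938, -0.3449, 0.154]
tool_rot: [-0.001, 0.091, 0.996, 0.0]
contact_force: [1.0, -0.7, -0.3]
gripper_width: 0.363
grasp_force: 29.8
```

```bash
python3 -c "
from h import *
print(delta([.5038,.0512,.19],79.5))"
```

```text
(array([ 62.4, 391.3, -35.9]), np.float64(0.007508345948011197))
```

Request:
{"op": "step_arm", "data": {"increments": [[[-1,6,39,-30,0,0,0],[-1,12,79,-40,0,0,0],[-1,19,119,-40,0,0,0],[-1,26,159,-40,0,0,0],[-1,32,199,-40,0,0,0],[-1,38,239,-40,0,0,0],[-1,45,279,-40,0,0,0],[-1,51,319,-38,0,0,0],[-1,56,352,-35,0,0,0],[-1,61,378,-25,0,0,0]]]}}

```text
t: 32.85
eef_pos: [0.504, 0.0414, 0.1787]
tool_rot: [0.001, 0.09, 0.996, 0.001]
contact_force: [1.9, -0.1, 0.7]
gripper_width: 0.365
grasp_force: 29.8
```

Request:
{"op": "step_arm", "data": {"increments": [[[-1,1,8,5,0,0,0],[-1,1,12,10,0,0,0],[-1,1,12,10,0,0,0],[-1,1,12,10,0,0,0],[-1,1,12,10,0,0,0]]]}}

```text
t: 33.27
eef_pos: [0.5046, 0.0476, 0.1679]
tool_rot: [0.0, 0.093, 0.996, -0.0]
contact_force: [-0.0, -0.5, 0.0]
gripper_width: 0.365
grasp_force: 29.8
```

```bash
python3 -c "
from h import *
print(delta([.5038,.0512,.131],79.5))
s=cam('side');print([(b[0].round(1),b[1],onz(s,b[0],.12).round(3)) for b in blobs(mask(s,'red'))])
cv2.imwrite('pics/p4.png',cv2.resize(s['image'][130:230,240:340,::-1],(500,500),interpolation=2))"
```

```text
(array([ 1.5,  3.4, 36.9]), np.float64(-0.1526964530332009))
[(array([369.1,  72.7]), np.int32(68), array([0.847, 0.679, 0.12 ])), (array([283. , 167.2]), np.int32(23), array([0.524, 0.153, 0.12 ]))]
```

View pics/p4.png

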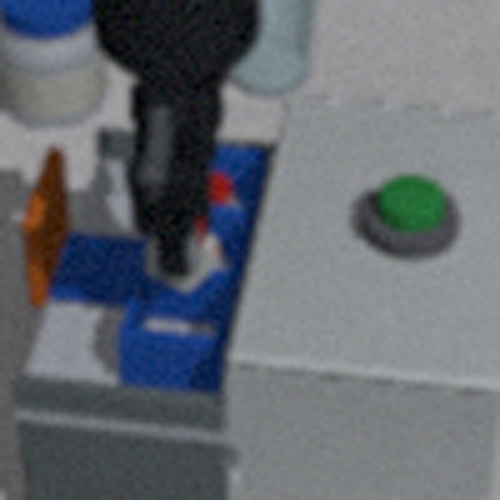

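The pot is held over pocket 0 at (190,260), slightly turned. It still fits, since its diagonal is under 40 mm. Place it.

Request:
{"op": "step_arm", "data": {"increments": [[[-1,2,3,10,0,0,0],[-1,2,3,20,0,0,0],[-1,2,3,25,0,0,0],[-1,2,3,25,0,0,0],[-1,2,3,36,0,0,0],[-1,2,3,36,0,0,0],[0.5,2,3,36,0,0,0],[0.5,2,3,36,0,0,0],[0.5,2,3,36,0,0,0],[-0.2,2,3,0,0,0,0]]]}}

```text
t: 34.15
eef_pos: [0.4994, 0.0529, 0.1636]
tool_rot: [-0.004, 0.091, 0.996, -0.002]
contact_force: [0.3, 1.1, -0.4]
gripper_width: 0.627
grasp_force: 0.0
```

Request:
{"op": "step_arm", "data": {"increments": [[[-1,0,0,-40,0,0,0],[-1,0,0,-55,0,0,0],[-1,30,15,-55,0,0,0],[-1,65,35,-55,0,0,0],[-1,90,48,-55,0,0,0],[-1,92,49,-55,0,0,0],[-1,92,49,-55,0,0,0],[-1,92,49,-55,0,0,0]]]}}

```text
t: 34.82
eef_pos: [0.422, 0.1178, 0.223]
tool_rot: [0.001, 0.091, 0.996, 0.001]
contact_force: [-0.5, -0.3, 0.6]
gripper_width: -0.005
grasp_force: 0.0
```

```bash
python3 -c "
from h import *
s=cam('side');t=cam('top');print([(b[0].round(1),b[1],onz(s,b[0],.12).round(3)) for b in blobs(mask(s,'red'))])
print([(b[0].round(1),b[1],onz(t,b[0],.123).round(3)) for b in blobs(mask(t,'red'))])
print(delta([.410,.1205,.128],79.5))"
```

```text
[(array([369.1,  72.7]), np.int32(68), array([0.847, 0.679, 0.12 ])), (array([281.6, 167.2]), np.int32(37), array([0.52 , 0.153, 0.12 ])), (array([279. , 179.5]), np.int32(44), array([0.512, 0.103, 0.12 ])), (array([275.2, 192.1]), np.int32(49), array([0.502, 0.054, 0.12 ]))]
[(array([32.4, 85. ]), np.int32(119), array([0.846, 0.655, 0.123])), (array([223.2, 214.4]), np.int32(57), array([0.52 , 0.15 , 0.123])), (array([242.3, 217.9]), np.int32(57), array([0.513, 0.1  , 0.123])), (array([261. , 222.2]), np.int32(56), array([0.503, 0.052, 0.123]))]
(array([13. ,  1.1, 94.8]), np.float64(-0.081692610725554))
```

All three are seated and no red is left on the bench. Go down behind the paddle and push.

Request:
{"op": "step_arm", "data": {"increments": [[[-1,13,1,0,0,0,0],[-1,13,1,0,0,0,0],[-1,13,1,20,0,0,0],[-1,13,1,50,0,0,0],[-1,13,1,80,0,0,0],[-1,13,1,94,0,0,0],[-1,13,1,94,0,0,0],[-1,13,1,94,0,0,0],[-1,13,1,94,0,0,0]]]}}

```text
t: 35.67
eef_pos: [0.4101, 0.1209, 0.1293]
tool_rot: [0.001, 0.092, 0.996, 0.0]
contact_force: [-0.4, 0.2, -0.1]
gripper_width: -0.001
grasp_force: 0.0
```

```bash
python3 -c "
from h import *
s=cam('side');print([(b[0].round(1),b[1]) for b in blobs(mask(s,'orange'),100)])
print(delta([.4907,.1058,.128],79.5))"
```

```text
[(array([171. ,  63.7]), np.int32(969)), (array([248.6, 174.5]), np.int32(167)), (array([392.6, 260.5]), np.int32(428))]
(array([-82. ,  -0.5,   1.7]), np.float64(-0.00933944936360831))
```

Request:
{"op": "step_arm", "data": {"increments": [[[-1,-10,0,0,0,0,0],[-1,-20,0,0,0,0,0],[-1,-30,0,0,0,0,0],[-1,-40,0,0,0,0,0],[-1,-50,0,0,0,0,0],[-1,-60,0,0,0,0,0],[-1,-68,0,0,0,0,0],[-1,-76,0,0,0,0,0],[-1,-82,0,0,0,0,0],[-1,-82,0,0,0,0,0]]]}}

```text
t: 36.55
eef_pos: [0.4894, 0.1063, 0.1287]
tool_rot: [-0.001, 0.091, 0.996, 0.0]
contact_force: [-7.1, 1.3, 7.0]
gripper_width: 0.0
grasp_force: 4.0
```

Request:
{"op": "step_arm", "data": {"increments": [[[-1,-2,0,0,0,0,0],[-1,-4,0,0,0,0,0],[-1,-5,0,0,0,0,0],[-1,-5,0,0,0,0,0],[-1,-5,0,0,0,0,0]]]}}

```text
t: 36.97
eef_pos: [0.4907, 0.106, 0.1283]
tool_rot: [-0.005, 0.091, 0.996, 0.0]
contact_force: [-16.4, 3.2, 12.3]
gripper_width: 0.002
grasp_force: 8.3
```

Request:
{"op": "step_arm", "data": {"increments": [[[-1,-1,0,0,0,0,0],[-1,-2,0,0,0,0,0],[-1,-2,0,0,0,0,0]]]}}

```text
t: 37.22
eef_pos: [0.4907, 0.106, 0.128]
tool_rot: [-0.007, 0.09, 0.996, 0.001]
contact_force: [-23.5, 4.1, 18.6]
gripper_width: 0.0
grasp_force: 11.6
```

Request:
{"op": "step_arm", "data": {"increments": [[[-1,10,0,0,0,0,0],[-1,30,0,0,0,0,0],[-1,50,0,0,0,0,0],[-1,70,0,0,0,0,0],[-1,88,0,0,0,0,0],[-1,90,0,0,0,0,0],[-1,90,0,0,0,0,0],[-1,90,0,-35,0,0,0],[-1,90,0,-70,0,0,0],[-1,90,0,-105,0,0,0]]]}}

```text
t: 38.05
eef_pos: [0.4097, 0.1205, 0.2354]
tool_rot: [0.001, 0.092, 0.996, -0.001]
contact_force: [1.1, 1.5, 0.9]
gripper_width: -0.001
grasp_force: 0.0
```

```bash
python3 -c "
from h import *
s=cam('side');t=cam('top');print([(b[0].round(1),b[1],onz(s,b[0],.12).round(3)) for b in blobs(mask(s,'red'))],[(b[0].round(1),b[1]) for b in blobs(mask(s,'orange'),100)])
print([(b[0].round(1),b[1],onz(t,b[0],.123).round(3)) for b in blobs(mask(t,'red'))])
gs=[b[0] for b in blobs(mask(s,'green'),60)];gt=[b[0] for b in blobs(mask(t,'green'),60)];print(gs,gt)
if gs and gt: print(tri(s,gs[0],t,gt[0]))
print(delta([.622,.0797,.215],79.5))
cv2.imwrite('pics/d3.png',s['image'][:,:,::-1])"
```

```text
[(array([369.1,  72.7]), np.int32(67), array([0.847, 0.678, 0.12 ]))] [(array([174.7,  61.5]), np.int32(1214)), (array([248.6, 174.7]), np.int32(164)), (array([392.5, 260.4]), np.int32(436))]
[(array([32.5, 85. ]), np.int32(120), array([0.846, 0.655, 0.123]))]
[array([321.80357143, 170.46428571])] [array([251.        , 174.31578947])]
(array([0.62039657, 0.07954124, 0.16718811]), np.float64(0.0015982990945666345))
(array([-212.9,   -4. ,   25.9]), np.float64(-0.05251502395124419))
```

View pics/d3.png

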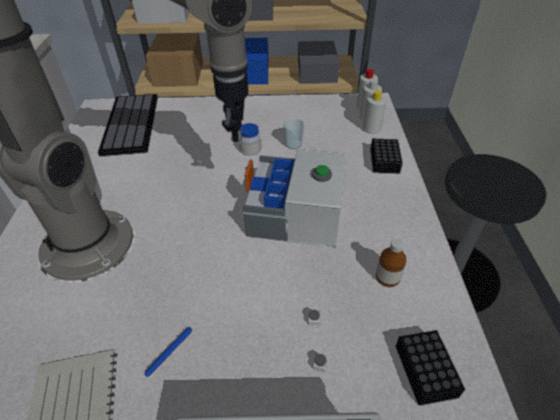

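No red remains on the bench or in the pockets, the paddle is back at (249,175), and the greys, jar and beaker are standing. Now the button, with its top near (0.621,0.080,0.167).

Request:
{"op": "step_arm", "data": {"increments": [[[-1,-40,0,0,0,0,0],[-1,-80,-1,0,0,0,0],[-1,-120,-2,0,0,0,0],[-1,-160,-3,5,0,0,0],[-1,-190,-4,10,0,0,0],[-1,-208,-4,20,0,0,0],[-1,-213,-4,25,0,0,0],[-1,-213,-4,25,0,0,0],[-1,-213,-4,25,0,0,0],[-1,-213,-4,25,0,0,0]]]}}

```text
t: 38.98
eef_pos: [0.6161, 0.0789, 0.2088]
tool_rot: [-0.0, 0.091, 0.996, 0.0]
contact_force: [0.3, -0.7, -0.5]
gripper_width: -0.001
grasp_force: 0.0
```

```bash
python3 -c "
from h import *
print(delta([.6212,.0797,.172],79.5))"
```

```text
(array([-4.9,  1.7, 36.8]), np.float64(0.04572672059484262))
```

Request:
{"op": "step_arm", "data": {"increments": [[[-1,-5,2,10,0,0,0],[-1,-5,2,20,0,0,0],[-1,-5,2,30,0,0,0],[-1,-5,2,37,0,0,0],[-1,-5,2,37,0,0,0],[-1,-5,2,37,0,0,0]]]}}

```text
t: 39.48
eef_pos: [0.6211, 0.0804, 0.1712]
tool_rot: [-0.001, 0.091, 0.996, 0.0]
contact_force: [-3.1, 2.5, 4.0]
gripper_width: 0.003
grasp_force: 2.1
```

Request:
{"op": "step_arm", "data": {"increments": [[[-1,0,0,2,0,0,0],[-1,0,0,5,0,0,0],[-1,0,0,8,0,0,0],[-1,0,0,8,0,0,0]]]}}

```text
t: 39.82
eef_pos: [0.6215, 0.0803, 0.166]
tool_rot: [-0.001, 0.091, 0.996, 0.001]
contact_force: [-9.6, 2.1, 19.4]
gripper_width: 0.003
grasp_force: 10.1
```

Request:
{"op": "step_arm", "data": {"increments": [[[-1,0,0,2,0,0,0],[-1,0,0,5,0,0,0],[-1,0,0,5,0,0,0]]]}}

```text
t: 40.07
eef_pos: [0.6218, 0.0802, 0.1654]
tool_rot: [-0.001, 0.091, 0.996, 0.003]
contact_force: [-22.9, 3.0, 55.4]
gripper_width: 0.002
grasp_force: 27.3
```

The button is bottomed: about 8 mm of travel, with force rising against the stop. Retreat.

Request:
{"op": "step_arm", "data": {"increments": [[[-1,0,0,-10,0,0,0],[-1,0,0,-40,0,0,0],[-1,0,0,-70,0,0,0],[-1,30,-30,-90,0,0,0],[-1,60,-60,-90,0,0,0],[-1,90,-90,-90,0,0,0],[-1,110,-110,-90,0,0,0],[-1,110,-110,-90,0,0,0],[-1,110,-110,-90,0,0,0],[-1,110,-110,-90,0,0,0]]]}}

```text
t: 40.9
eef_pos: [0.4943, -0.0079, 0.2489]
tool_rot: [0.001, 0.091, 0.996, 0.001]
contact_force: [0.9, 0.1, 0.1]
gripper_width: -0.002
grasp_force: 0.0
```

```bash
python3 -c "
from h import *
s=cam('side');t=cam('top');
for c in(s,t): print([[(b[0].round(1),b[1]) for b in blobs(mask(c,k),a)] for k,a in(('green',60),('red',8),('orange',80),('blue',150))])
print(bot.get_obs()['eef_pos'],bot.get_obs()['contact_force'])"
```

```text
[[(array([321.8, 170.5]), np.int32(113))], [(array([369.1,  72.7]), np.int32(67))], [(array([173.5,  61.2]), np.int32(1190)), (array([248.7, 175. ]), np.int32(147)), (array([392.4, 260.5]), np.int32(437))], [(array([234.7,  63.3]), np.int32(908)), (array([248.8, 129.9]), np.int32(222)), (array([274.6, 183.7]), np.int32(1129)), (array([167.6, 351.4]), np.int32(367))]]
[[(array([251. , 174.2]), np.int32(131))], [(array([32.4, 85. ]), np.int32(119))], [(array([328.6, 129.1]), np.int32(191))], [(array([236.8, 226.3]), np.int32(717)), (array([131.1, 250.9]), np.int32(444)), (array([386.6, 307.4]), np.int32(166))]]
[ 0.4948164  -0.00753117  0.24868507] [-0.29566912  0.64483165  0.69248863]
```

Button is up, shuttle is out, bench is clear of reds, and the arm touches nothing. Handing in.

```bash
python3 -c "
from station import bot
print(bot.hand_in())"
```

```text
the job is handed in; nothing more can be done
None
```

I pushed all six red-capped pots into the waste bay in two full loads of three and then pressed the green button fully down; the last pictures showed the button up and the shuttle back out, the grey pots, jar and beaker stood at my last look just before the press, and I handed the job in at about 41 s with no verdict returned.

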